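Index the slide-jar carousel and close the next jar

ROBOT

A 6-joint arm with a two-finger parallel gripper is mounted at the origin on the work surface. World frame = base frame: x ahead of the robot, y to its left, z up, the work surface at z = 0. Lengths are in m, angles in rad, forces in N, time in s.
With the tool pointing down it reaches from about 0.35 to 0.775 m from the base axis. Payload 5.5 kg.
Tool frame: the origin (TCP) lies between the finger pads; the fingertips stand 19 mm ahead of it and the grasp point (between the pads) is the TCP; z points along the fingers, y is the line along which they close (so a half turn about z gives the same grasp; the last joint's range is limited). The gripper opens to 85 mm and grips with 20 to 120 N. Pads are 22 mm wide; open, the fingers measure 114 mm over their backs; the gripper's body (76 mm by 85 mm) begins 54 mm behind the grasp point. The pads swing forward as they close: fully open they stand 13 mm farther back than shut.
Start: joints at [-1.441, 0.313, 0.046, 1.304, 0, 1.431], TCP at [0.153, -0.554, 0.25] pointing down, gripper open.
Joint ranges: [-2.76, 2.76], [-0.86, 1.69], [-1.03, 1.26], [-2.2, 2.34], [-1.47, 1.5], [-3.14, 3.14]. Speed limits (rad/s): [2.57, 2.57, 3.14, 3.14, 3.14, 3.14].

INTERFACE

Orientations are given as a unit quaternion [w, x, y, z].
In Python, from workcell import env gives the robot as it stands.
- The arm moves only by the shell command python3 -m pendant 'ROWS' [FORCE]. ROWS is JSON, a list of rows, each an object with "travel": the shift along the tool's x, y, z scaled (see below), a list of three; "rot": the turn, a rotation vector about the tool's x, y, z scaled (see below), a list of three; "fingers": the opening, from -1 (shut) to 1 (fully open). In form: [{"travel": [dx, dy, dz], "rot": [wx, wy, wz], "fingers": fingers}, ...]. A call has 1 to 10 rows; each row is the pose to reach, as a shift and turn from the pose commanded when the call began, along the tool's axes at that moment; what a row does not reach only later rows make up. The controller multiplies each number of a shift by 0.12 m and each number of a turn by 60 degrees. A row lasts 1/10 s, in which the tool goes at most 50 mm and 8.59 degrees, less where a joint would pass 70% of its speed; a pose out of reach is approached as far as the arm can. A call with a number of a shift or a turn outside -1 to 1 is refused whole. A call with a gripper value outside its range is refused whole. The fingers move at their own pace and stop on an object; FORCE is the grip in N (left out, the last holds). Time passes only in rows, so rows that repeat a pose let the fingers close. It gives the time, the measured TCP pose, the force, the opening and the grip force at its end, in the units of the state.
- env.get_state(): the state, without advancing time (a new reading comes with each control period).
- env.read_camera(name): name is "scene" or "top" or "wrist"; returns (picture, depth): 480x640x3 uint8, blue, green, red; 480x640 float32, m along the optical axis (not along the pixel's ray), 0 where there is no reading.
- env.camera_model(name): a dict with "fovy" (degrees; the focal length in pixels is half the picture's height over the tangent of half this angle, whatever the lens; pixels are square), "cx", "cy" (the principal point, pixels), "rvec" (rotation vector, rad) and "tvec" (3), from world to camera coordinates, as OpenCV has them; the wrist camera has in their place "T_tool_cam" (4x4, takes a point from camera to tool coordinates, whose origin is the TCP and whose axes are the flange's). Camera axes: x right, y down, z forward; pixel columns grow to the right and rows downward; lengths in m; the calibration is good to about 2 mm. A picture is of the moment at which its call begins: read the wrist's pose just before it. camera_model takes no time and is no camera call.
- env.hand_in(): hands the job in; it is judged then, once.
Trained networks look in the newest picture that a camera, given by its name, has taken for a name from the list of things; names that differ only in an ending like _2 or _b are one class to them, and where a whole thing is asked for, a point or a joint stands for the part that bears it (a point fixed in the world has none). Each returns a list of dicts, best first, with "conf" (0 to 1); they miss things now and then, are a little off and sometimes report something else, mostly with a low value. They report only what shows in the picture. A call takes as long as a camera call.
- env.outline_of(camera, target): "mask" (480x640 bool, what is visible of it) and "xy" ([column, row] in pixels, amid what is visible of it).
The state is a dict: "clock": time; "joint_pos": joint angles; "qvel": joint speeds; "tau": joint torques, N m; "tcp_pos": TCP position; "orientation": TCP orientation; "wrist_force": force on the tool from outside, world axes, zero at the start; "ft_torque": the same for the moment, N m; "finger_gap": finger opening in m; "grip_force": force on a finger pad.
Only numpy, scipy, OpenCV 4.12 (cv2) and the standard library are available. Lean on these libraries where they do the work, as an engineer would, in place of code of your own. Each camera call takes 0.05 s, during which the arm holds its last target. There are 200 camera calls.

TASK

Turn the slide-jar carousel clockwise (seen from above) by its centre knob to the next of its three stations, without going past it, so that it clicks into its notch and stays there with the next jar at the front mark. Only then press that jar's raised cap straight down until it is fully home, firmly but without hammering on the glass. Leave the other raised cap up and do not disturb the other things on the bench.

Things in the scene. Friction and masses are not known exactly. Their poses are not given: they have to be found in the camera images.
- stand: White round base of the carousel, 290 mm across, 12 mm high, fixed to the bench; origin at the centre of its underside, on the turret's vertical axis. Its own -x points to the front mark. A detent housing (36 x 44 mm, 34 mm high) sticks out at the front.
- front_mark (a point): Dark diamond mark on top of the detent housing at the front of the stand, 154 mm from the axis, 40 mm above the bench.
- turret (a joint): Turret angle about its vertical axis, rad, growing clockwise seen from above; about 0 at the start. Stations are 2.094 apart, each held by a sprung plunger in a notch that takes about 0.3 N m to leave. In between, the turret turns easily and stays where left; 0.2 before a station it meets a bump, to be turned over (crest 0.1 before) to drop into the notch and centre itself.
- knob_grip (a point): Middle of the round ribbed black knob on the turret's axis, at the height to grip (110 mm above the bench). Knob 52 mm across, 30 mm high, top 125 mm above the bench, on a 24 mm stem. The aluminium deck is 260 mm across, its top 40 mm above the bench.
- cap_a_top (a point): Centre of the top of the cap of jar A, which is at the front at the start; this cap is already home, top 102 mm above the bench. All jars: glass, 48 mm across, their rim 90 mm above the bench, centres 85 mm from the axis, each standing in a 58 mm cup on the deck. All caps: black discs 50 mm across, 12 mm thick.
- cap_b_top (a point): Centre of the top of the cap of jar B, the next one, which a clockwise turn of one station brings to the front mark; it starts 120 degrees behind jar A, on the right of the axis as seen from the front mark. Raised 6 to 8 mm at the start (top 108 to 110 mm above the bench); fully home its underside meets the glass rim and its top is at 102 mm once let go.
- cap_b (a joint): How far the cap of jar B is pushed into its jar, m: 0 fully raised, 0.008 fully home. It is a tight fit that starts to slide at about 8 N, stays where it is left and stops hard when home. Each jar stands on a spring in its cup and gives way a few mm, up to 10 mm, under a push, before and while the cap slides, and springs back up after.
- cap_c_top (a point): Centre of the top of the cap of jar C, the third jar, on the left of the axis as seen from the front mark at the start. It is raised like cap B and must stay raised.
- cap_c (a joint): How far the cap of jar C is pushed into its jar, m, as for cap B.
- cassettes: Bystander, leave alone: stack of four white plastic tissue cassettes, 40 x 28 x 28 mm; origin at the centre of its underside.
- slide_box: Bystander, leave alone: white slide box 85 x 35 x 28 mm; origin at the centre of its underside.
- blade_box: Bystander, leave alone: blue blade dispenser 58 x 28 x 25 mm; origin at the centre of its underside.
- stain_bottle: Bystander, leave alone: small stain jar 44 mm across, 75 mm high; origin at the centre of its underside.
- forceps: Bystander, leave alone: steel forceps lying flat, 110 mm long; origin at the centre of its underside.
- ink_pot: Bystander, leave alone: small red pot 36 mm across, 47 mm high, standing on the black slide warmer to the left; origin at the centre of its underside.

How it is judged:
By the outcome, as a careful person would: the job done as asked, in the order asked, and still so for the second after the job is handed in, with the robot touching nothing.
It also fails if it takes over 56 s, if anything falls off the work surface, if the arm or the gripper's body presses on something with over 40 N, if the wrist force passes 120 N, or if a joint passes its speed limit or range.

## Working session

There is one attempt and no reset: what is moved stays moved. The work goes in short steps, Python scripts to look and compute and a shell command to move; the robot and the scene stay as the last step left them, time stands still between calls to the robot, and variables do not carry over. Pictures are saved under pics/ and viewed, at most 10 in all, crops included, and the job is handed in when it is done.

```bash
mkdir -p pics; cat > h.py <<'E'
import numpy as np, cv2
from workcell import env
from scipy.spatial.transform import Rotation as R
def cam(name):
    m=env.camera_model(name); f=240/np.tan(np.radians(m['fovy'])/2)
    if 'rvec' in m:
        Rw=cv2.Rodrigues(np.array(m['rvec'],float))[0]; t=np.array(m['tvec'],float).ravel()
        Rc=Rw.T; o=-Rw.T@t
    else:
        s=env.get_state(); q=s['orientation']; Rt=R.from_quat([q[1],q[2],q[3],q[0]]).as_matrix()
        T=np.array(m['T_tool_cam']); Rc=Rt@T[:3,:3]; o=np.array(s['tcp_pos'])+Rt@T[:3,3]
    return f,m['cx'],m['cy'],Rc,o,m
def unproj(c,u,v,d):
    f,cx,cy,Rc,o,_=c
    return o+Rc@(np.array([(u-cx)/f,(v-cy)/f,1])*d)
def onz(c,u,v,z):
    f,cx,cy,Rc,o,_=c
    r=Rc@np.array([(u-cx)/f,(v-cy)/f,1]); return o+r*(z-o[2])/r[2]
E
python3 - <<'E'
from h import *
s=env.get_state(); print({k:np.round(v,3) for k,v in s.items()})
for n in ['scene','top']:
    c=cam(n); p,d=env.read_camera(n); cv2.imwrite(f'pics/{n}0.png',p); np.save(f'{n}0.npy',d)
    print(n,{k:v for k,v in c[5].items()},'o',c[4].round(3))
    for t in ['stand','knob_grip','cap_a_top','cap_b_top','cassettes','stain_bottle','slide_box','blade_box','forceps','ink_pot']:
        for r in env.outline_of(n,t)[:3]:
            u,v=r['xy']; dd=d[r['mask']]; dd=dd[dd>0]
            ys,xs=np.nonzero(r['mask']&(d>0)); 
            P=np.array([unproj(c,x,y,d[y,x]) for x,y in zip(xs[::5],ys[::5])]) if len(xs) else np.zeros((1,3))
            print(t,round(r['conf'],2),np.round([u,v]),r['mask'].sum(),'med',np.median(P,0).round(3),'lo',np.percentile(P,3,0).round(3),'hi',np.percentile(P,97,0).round(3))
E
```

```text
{'clock': np.float64(0.0), 'joint_pos': array([-1.441,  0.314,  0.045,  1.304,  0.   ,  1.431]), 'qvel': array([ 0.   , -0.   , -0.   ,  0.   ,  0.003,  0.   ]), 'tau': array([-1.0000e-03, -4.8063e+01,  2.9853e+01,  1.9000e-02, -0.0000e+00,
        0.0000e+00]), 'tcp_pos': array([ 0.153, -0.554,  0.249]), 'orientation': array([-0.001,  0.991,  0.134,  0.   ]), 'wrist_force': array([-0.209,  0.27 , -0.426]), 'ft_torque': array([ 0.031, -0.022,  0.025]), 'grip_force': np.float64(0.0), 'finger_gap': np.float64(0.085)}
scene {'fovy': 54.46545403559128, 'cx': 316.4198577732691, 'cy': 238.50285246229305, 'rvec': array([ 2.2465589 ,  0.85102106, -0.34414587]), 'tvec': array([-0.50826146, -0.12529287,  1.22381779])} o [ 1.004 -0.366  0.794]
stand 0.96 [250. 313.] 14848 med [ 0.562 -0.077  0.041] lo [ 0.41  -0.171  0.01 ] hi [0.665 0.057 0.124]
stand 0.63 [213. 418.] 722 med [ 0.661 -0.238  0.022] lo [ 0.631 -0.254  0.004] hi [ 0.686 -0.219  0.027]
knob_grip 0.56 [248. 306.] 11671 med [ 0.555 -0.065  0.042] lo [ 0.438 -0.159  0.038] hi [0.652 0.055 0.125]
knob_grip 0.39 [251. 316.] 585 med [ 
[... 1914 characters left out ...]
344 med [0.31  0.004 0.027] lo [ 0.291 -0.009  0.012] hi [0.329 0.019 0.031]
stain_bottle 0.95 [534. 290.] 617 med [ 0.44  -0.221  0.073] lo [ 0.422 -0.245  0.02 ] hi [ 0.459 -0.209  0.078]
slide_box 0.67 [327. 260.] 820 med [0.497 0.168 0.028] lo [0.461 0.136 0.002] hi [0.531 0.199 0.031]
blade_box 0.67 [526. 184.] 429 med [ 0.656 -0.234  0.022] lo [ 0.631 -0.251  0.005] hi [ 0.679 -0.221  0.026]
forceps 0.86 [231. 304.] 275 med [0.411 0.362 0.004] lo [ 0.363  0.358 -0.   ] hi [0.466 0.37  0.01 ]
forceps 0.66 [326. 261.] 805 med [0.496 0.168 0.028] lo [0.461 0.136 0.021] hi [0.531 0.2   0.032]
ink_pot 0.65 [173. 181.] 363 med [0.646 0.455 0.088] lo [0.633 0.442 0.047] hi [0.666 0.473 0.095]
```

```bash
python3 - <<'E'
from h import *
for n in ['top','scene']:
    c=cam(n); d=np.load(n+'0.npy'); vs,us=np.nonzero(d>0)
    f,cx,cy,Rc,o,_=c
    P=o+(np.c_[(us-cx)/f,(vs-cy)/f,np.ones(len(us))]*d[vs,us][:,None])@Rc.T
    k=(P[:,2]>.119)&(P[:,2]<.132)&(np.hypot(P[:,0]-.54,P[:,1]+.045)<.04); Q=P[k]
    print(n,'knob',k.sum(),Q.mean(0).round(4),Q.min(0).round(3),Q.max(0).round(3), cv2.minEnclosingCircle(Q[:,:2].astype(np.float32)))
    for nm,x,y in [('A',.462,-.079),('B',.607,-.095),('C',.551,.039)]:
        k=(P[:,2]>.097)&(P[:,2]<.117)&(np.hypot(P[:,0]-x,P[:,1]-y)<.033); Q=P[k]
        print(nm,k.sum(),np.median(Q,0).round(4),cv2.minEnclosingCircle(Q[:,:2].astype(np.float32)))
    for p in ([0.462,-.079,.102],[.607,-.095,.109],[.551,.039,.109],[.54,-.045,.125]):
        q=Rc.T@(np.array(p)-o); print((q[0]/q[2]*f+cx).round(),(q[1]/q[2]*f+cy).round())
a=cv2.imread('pics/scene0.png')[160:460,60:460]; b=cv2.imread('pics/top0.png')[120:420,250:600]
cv2.imwrite('pics/v1.png',cv2.resize(np.hstack([a,b]),None,fx=1.06,fy=1.06))
E
```

```text
top knob 658 [ 0.5353 -0.0454  0.1254] [ 0.51  -0.073  0.119] [ 0.562 -0.02   0.131] ((0.5359285473823547, -0.04559255763888359), 0.027694592252373695)
A 578 [ 0.4585 -0.0809  0.1019] ((0.4592444896697998, -0.08115314692258835), 0.02555166184902191)
B 580 [ 0.6044 -0.0941  0.1088] ((0.6053526401519775, -0.09459568560123444), 0.025512726977467537)
C 573 [0.5434 0.0388 0.1097] ((0.5435406565666199, 0.038176655769348145), 0.02525281347334385)
460.0 277.0
467.0 199.0
396.0 229.0
443.0 234.0
scene knob 538 [ 0.5393 -0.0455  0.1258] [ 0.511 -0.07   0.119] [ 0.563 -0.018  0.131] ((0.536946713924408, -0.04392540082335472), 0.027724817395210266)
A 435 [ 0.4613 -0.0796  0.1023] ((0.45978209376335144, -0.07843662798404694), 0.025989696383476257)
B 600 [ 0.6082 -0.0943  0.1092] ((0.6054661870002747, -0.09314342588186264), 0.02568906545639038)
C 450 [0.5475 0.0383 0.1104] ((0.5454007387161255, 0.04096493870019913), 0.02566341683268547)
205.0 273.0
250.0 318.0
281.0 259.0
244.0 276.0
```

View pics/v1.png

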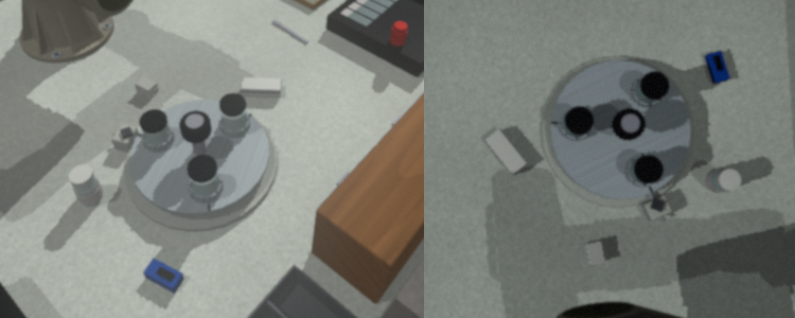

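```bash
python3 -m pendant '[{"travel":[1,-0.77,0],"rot":[0,0,0],"fingers":1},{"travel":[1,-0.77,0],"rot":[0,0,0],"fingers":1},{"travel":[1,-0.77,0],"rot":[0,0,0],"fingers":1},{"travel":[1,-0.77,0],"rot":[0,0,0],"fingers":1}]'
python3 -m pendant '[{"travel":[1,-0.77,0],"rot":[0,0,0],"fingers":1},{"travel":[1,-0.77,0],"rot":[0,0,0],"fingers":1},{"travel":[1,-0.77,0],"rot":[0,0,0],"fingers":1},{"travel":[1,-0.77,0],"rot":[0,0,0],"fingers":1}]'
python3 -m pendant '[{"travel":[1,-0.77,0],"rot":[0,0,0],"fingers":1},{"travel":[1,-0.77,0],"rot":[0,0,0],"fingers":1},{"travel":[1,-0.77,0],"rot":[0,0,0],"fingers":1},{"travel":[1,-0.77,0],"rot":[0,0,0],"fingers":1}]'
python3 -m pendant '[{"travel":[1,-0.77,0],"rot":[0,0,0],"fingers":1},{"travel":[1,-0.77,0],"rot":[0,0,0],"fingers":1},{"travel":[1,-0.77,0],"rot":[0,0,0],"fingers":1},{"travel":[1,-0.77,0],"rot":[0,0,0],"fingers":1}]'
python3 -c "
from h import *
s=env.get_state(); print({k:np.round(s[k],3) for k in ['clock','joint_pos','tcp_pos','orientation']})"
```

```text
clock: 1.5
tcp_pos: [0.2466, -0.4286, 0.2506]
orientation: [-0.001, 0.991, 0.137, 0.0]
wrist_force: [-0.2, 0.2, 0.0]
finger_gap: 0.0848
grip_force: 0.0
clock: 1.9
tcp_pos: [0.3375, -0.3084, 0.2506]
orientation: [-0.0, 0.99, 0.138, 0.001]
wrist_force: [-0.6, -0.8, 0.1]
finger_gap: 0.0859
grip_force: 0.0
clock: 2.3
tcp_pos: [0.4289, -0.188, 0.2505]
orientation: [-0.0, 0.99, 0.138, 0.001]
wrist_force: [0.2, 0.4, 0.8]
finger_gap: 0.0849
grip_force: 0.0
clock: 2.7
tcp_pos: [0.5202, -0.0676, 0.25]
orientation: [-0.0, 0.991, 0.137, 0.001]
wrist_force: [-0.9, -0.3, 0.2]
finger_gap: 0.0855
grip_force: 0.0
{'clock': np.float64(2.7), 'joint_pos': array([-2.830e-01,  2.140e-01, -8.600e-02,  1.269e+00,  1.000e-03,
        2.584e+00]), 'tcp_pos': array([ 0.52 , -0.068,  0.25 ]), 'orientation': array([-0.   ,  0.991,  0.137,  0.001])}
```

```bash
python3 -m pendant '[{"travel":[0,0,0],"rot":[0,0,-1],"fingers":1},{"travel":[0,0,0],"rot":[0,0,-1],"fingers":1},{"travel":[0,0,0],"rot":[0,0,-1],"fingers":1},{"travel":[0,0,0],"rot":[0,0,-1],"fingers":1},{"travel":[0,0,0],"rot":[0,0,-1],"fingers":1},{"travel":[0,0,0],"rot":[0,0,-1],"fingers":1},{"travel":[0,0,0],"rot":[0,0,-1],"fingers":1}]'
python3 -m pendant '[{"travel":[0,0,0],"rot":[0,0,-1],"fingers":1},{"travel":[0,0,0],"rot":[0,0,-1],"fingers":1},{"travel":[0,0,0],"rot":[0,0,-1],"fingers":1},{"travel":[0,0,0],"rot":[0,0,-1],"fingers":1},{"travel":[0,0,0],"rot":[0,0,-1],"fingers":1},{"travel":[0,0,0],"rot":[0,0,-1],"fingers":1},{"travel":[0,0,0],"rot":[0,0,-1],"fingers":1}]' >/dev/null
python3 -m pendant '[{"travel":[0,0,0],"rot":[0,0,-1],"fingers":1},{"travel":[0,0,0],"rot":[0,0,-1],"fingers":1},{"travel":[0,0,0],"rot":[0,0,-1],"fingers":1},{"travel":[0,0,0],"rot":[0,0,-1],"fingers":1},{"travel":[0,0,0],"rot":[0,0,-1],"fingers":1},{"travel":[0,0,0],"rot":[0,0,-1],"fingers":1},{"travel":[0,0,0],"rot":[0,0,-1],"fingers":1}]' >/dev/null
python3 -m pendant '[{"travel":[0,0,0],"rot":[0,0,-0.13],"fingers":1},{"travel":[0,0,0],"rot":[0,0,-0.13],"fingers":1},{"travel":[0,0,0],"rot":[0,0,-0.13],"fingers":1}]'
cat >> h.py <<'E'
def cloud(n,name=None):
    c=cam(n); f,cx,cy,Rc,o,_=c
    p,d=env.read_camera(n)
    if name: cv2.imwrite(f'pics/{name}.png',p)
    vs,us=np.nonzero(d>0)
    return o+(np.c_[(us-cx)/f,(vs-cy)/f,np.ones(len(us))]*d[vs,us][:,None])@Rc.T
def circ(P,x,y,z0,z1,r):
    Q=P[(P[:,2]>z0)&(P[:,2]<z1)&(np.hypot(P[:,0]-x,P[:,1]-y)<r)]
    return len(Q), np.median(Q,0).round(4) if len(Q) else 0, np.round(cv2.minEnclosingCircle(Q[:,:2].astype(np.float32))[0],4) if len(Q) else 0
def caps(P):
    for nm,x,y in [('A',.459,-.08),('B',.6055,-.094),('C',.545,.039)]: print(nm,*circ(P,x,y,.097,.117,.033))
    print('knob',*circ(P,.5365,-.0455,.119,.132,.034))
def totool(p):
    s=env.get_state(); q=s['orientation']; Rt=R.from_quat([q[1],q[2],q[3],q[0]]).as_matrix()
    print('to',p,'units',(Rt.T@(np.array(p)-s['tcp_pos'])/.12).round(3),'yangle',np.degrees(np.arctan2(Rt[1,1],Rt[0,1])).round(1),'tilt',Rt[:,2].round(3))
E
python3 -c "
from h import *
s=env.get_state(); print({k:np.round(s[k],3) for k in ['clock','joint_pos','tcp_pos','orientation']})
caps(cloud('wrist','w1')); totool([.5365,-.0455,.11])"
```

```text
clock: 3.4
tcp_pos: [0.5172, -0.0722, 0.2502]
orientation: [0.0, 0.79, 0.614, -0.0]
wrist_force: [0.4, 0.7, 0.2]
finger_gap: 0.0856
grip_force: 0.0
clock: 5.1
tcp_pos: [0.5172, -0.0714, 0.2502]
orientation: [-0.0, -0.199, 0.98, -0.0]
wrist_force: [-0.2, 0.4, -0.3]
finger_gap: 0.0855
grip_force: 0.0
{'clock': np.float64(5.1), 'joint_pos': array([-2.91e-01,  2.11e-01, -9.00e-02,  1.27e+00, -1.00e-03, -6.92e-01]), 'tcp_pos': array([ 0.517, -0.071,  0.25 ]), 'orientation': array([-0.   , -0.199,  0.98 , -0.   ])}
A 3846 [ 0.4587 -0.0813  0.1012] [ 0.4594 -0.0809]
B 3010 [ 0.6026 -0.0953  0.1082] [ 0.6053 -0.0947]
C 1880 [0.54   0.028  0.1091] [0.5443 0.0382]
knob 3976 [ 0.5346 -0.0468  0.1247] [ 0.5367 -0.046 ]
to [0.5365, -0.0455, 0.11] units [-0.232  0.135  1.169] yangle 113.0 tilt [-0. -0. -1.]
```

View pics/w1.png

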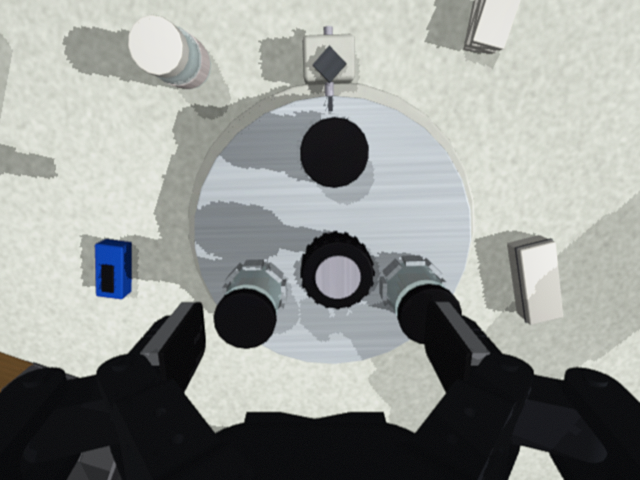

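```bash
python3 -m pendant '[{"travel":[-0.23,0.135,0.3],"rot":[0,0,0],"fingers":0.6},{"travel":[-0.23,0.135,0.5],"rot":[0,0,0],"fingers":0.6},{"travel":[-0.23,0.135,0.6],"rot":[0,0,0],"fingers":0.6},{"travel":[-0.23,0.135,0.6],"rot":[0,0,0],"fingers":0.6},{"travel":[-0.23,0.135,0.6],"rot":[0,0,0],"fingers":0.6}]'
python3 -c "
from h import *
P=cloud('wrist');print(circ(P,.5365,-.0455,.119,.132,.034)); totool([.5365,-.0457,.11])"
```

```text
clock: 5.65
tcp_pos: [0.5365, -0.0448, 0.179]
orientation: [0.0, -0.201, 0.98, -0.0]
wrist_force: [-0.3, -0.2, -0.4]
finger_gap: 0.068
grip_force: 0.0
(7754, array([ 0.5343, -0.0467,  0.1247]), array([ 0.5369, -0.0458]))
to [0.5365, -0.0457, 0.11] units [ 0.007 -0.004  0.58 ] yangle 113.2 tilt [ 0.002 -0.001 -1.   ]
```

Well centred. Descend and close with moderate force.

```bash
python3 -m pendant '[{"travel":[0,-0.004,0.25],"rot":[0,0,0],"fingers":0.6},{"travel":[0,-0.004,0.45],"rot":[0,0,0],"fingers":0.6},{"travel":[0,-0.004,0.58],"rot":[0,0,0],"fingers":0.6},{"travel":[0,-0.004,0.58],"rot":[0,0,0],"fingers":0.6},{"travel":[0,-0.004,0.58],"rot":[0,0,0],"fingers":0.6}]' 40
python3 -m pendant '[{"travel":[0,0,0],"rot":[0,0,0],"fingers":0},{"travel":[0,0,0],"rot":[0,0,0],"fingers":-0.2},{"travel":[0,0,0],"rot":[0,0,0],"fingers":-0.2},{"travel":[0,0,0],"rot":[0,0,0],"fingers":-0.2},{"travel":[0,0,0],"rot":[0,0,0],"fingers":-0.2},{"travel":[0,0,0],"rot":[0,0,0],"fingers":-0.2}]' 40
```

```text
clock: 6.2
tcp_pos: [0.5373, -0.0452, 0.11]
orientation: [0.001, -0.201, 0.98, -0.0]
wrist_force: [0.1, -0.3, -0.4]
finger_gap: 0.0682
grip_force: 0.0
clock: 6.8
tcp_pos: [0.5378, -0.0451, 0.1107]
orientation: [0.002, -0.201, 0.979, -0.001]
wrist_force: [-0.6, -0.4, 7.1]
finger_gap: 0.0513
grip_force: 41.7
```

```bash
python3 -m pendant '[{"travel":[0,0,0],"rot":[0,0,0.06],"fingers":-0.2},{"travel":[0,0,0],"rot":[0,0,0.14],"fingers":-0.2},{"travel":[0,0,0],"rot":[0,0,0.24],"fingers":-0.2},{"travel":[0,0,0],"rot":[0,0,0.34],"fingers":-0.2},{"travel":[0,0,0],"rot":[0,0,0.44],"fingers":-0.2},{"travel":[0,0,0],"rot":[0,0,0.54],"fingers":-0.2},{"travel":[0,0,0],"rot":[0,0,0.64],"fingers":-0.2},{"travel":[0,0,0],"rot":[0,0,0.74],"fingers":-0.2},{"travel":[0,0,0],"rot":[0,0,0.8],"fingers":-0.2},{"travel":[0,0,0],"rot":[0,0,0.8],"fingers":-0.2}]'
cat > ang.py <<'E'
from h import *
s=env.get_state(); print('joints',np.round(s['joint_pos'],3),'torque',np.round(s['ft_torque'],2)); totool([.5366,-.0457,.11])
P=cloud('top'); A=np.array([.5366,-.0457])
Q=P[(P[:,2]>.095)&(P[:,2]<.117)]; r=np.hypot(*(Q[:,:2]-A).T); Q=Q[(r>.055)&(r<.115)]
a=np.degrees(np.arctan2(Q[:,1]-A[1],Q[:,0]-A[0]))
h,_=np.histogram(a,36,(-180,180)); print(h)
for nm in range(3):
    x=np.array([.459,-.08])-A
    pass
E
python3 ang.py
```

```text
clock: 7.8
tcp_pos: [0.5378, -0.0468, 0.1107]
orientation: [0.002, 0.216, 0.976, -0.002]
wrist_force: [-2.0, -7.4, 6.6]
finger_gap: 0.0511
grip_force: 41.7
joints [-0.234  0.326 -0.291  0.949 -0.004  0.201] torque [-0.98  0.28 -0.09]
to [0.5366, -0.0457, 0.11] units [0.013 0.004 0.006] yangle 65.1 tilt [ 0.003 -0.004 -1.   ]
[  0   0   0   0   0   0   0   0   0   0   0   0   0   0   0   0   0   0
   0   3 136 188 170  46   0   0   0   0   0   0   0   0 149 215 183  33]
```

```bash
python3 -m pendant '[{"travel":[0,0,0],"rot":[0,0,0.06],"fingers":-0.2},{"travel":[0,0,0],"rot":[0,0,0.14],"fingers":-0.2},{"travel":[0,0,0],"rot":[0,0,0.24],"fingers":-0.2},{"travel":[0,0,0],"rot":[0,0,0.34],"fingers":-0.2},{"travel":[0,0,0],"rot":[0,0,0.44],"fingers":-0.2},{"travel":[0,0,0],"rot":[0,0,0.54],"fingers":-0.2},{"travel":[0,0,0],"rot":[0,0,0.64],"fingers":-0.2},{"travel":[0,0,0],"rot":[0,0,0.74],"fingers":-0.2},{"travel":[0,0,0],"rot":[0,0,0.8],"fingers":-0.2},{"travel":[0,0,0],"rot":[0,0,0.8],"fingers":-0.2}]'
python3 ang.py
```

```text
clock: 8.85
tcp_pos: [0.5365, -0.0479, 0.1107]
orientation: [0.002, 0.595, 0.804, -0.003]
wrist_force: [-5.3, -10.4, 8.8]
finger_gap: 0.0507
grip_force: 41.9
joints [-0.235  0.326 -0.292  0.951 -0.007  1.039] torque [-1.8   1.16 -0.07]
to [0.5366, -0.0457, 0.11] units [0.017 0.007 0.006] yangle 17.0 tilt [ 0.    -0.007 -1.   ]
[  0   0   0  17   1   7   0   0   0   0   0   0   0   0   0   7 149 104
  36   0   0   0   0   0   0   0   0 100 206 197  65   0   0   0   0   0]
```

```bash
python3 -m pendant '[{"travel":[0,0,0],"rot":[0,0,0.05],"fingers":-0.2},{"travel":[0,0,0],"rot":[0,0,0.1],"fingers":-0.2},{"travel":[0,0,0],"rot":[0,0,0.15],"fingers":-0.2},{"travel":[0,0,0],"rot":[0,0,0.2],"fingers":-0.2},{"travel":[0,0,0],"rot":[0,0,0.25],"fingers":-0.2},{"travel":[0,0,0],"rot":[0,0,0.3],"fingers":-0.2},{"travel":[0,0,0],"rot":[0,0,0.34],"fingers":-0.2},{"travel":[0,0,0],"rot":[0,0,0.38],"fingers":-0.2},{"travel":[0,0,0],"rot":[0,0,0.4],"fingers":-0.2},{"travel":[0,0,0],"rot":[0,0,0.4],"fingers":-0.2}]'
python3 ang.py
```

```text
clock: 9.9
tcp_pos: [0.5356, -0.048, 0.1107]
orientation: [0.002, 0.748, 0.663, -0.003]
wrist_force: [-8.5, -11.5, 10.7]
finger_gap: 0.0507
grip_force: 42.1
joints [-0.235  0.326 -0.293  0.952 -0.007  1.456] torque [-1.94  1.78  0.07]
to [0.5366, -0.0457, 0.11] units [0.02  0.006 0.006] yangle -6.9 tilt [-0.001 -0.007 -1.   ]
[ 31 170 109  40   0   0   0   0   0   0   0   0   0   0   0   1   0   0
   0   0   0   0   0   0  12 157 215 163  15   0   0   0   0   0   0   0]
```

```bash
python3 -m pendant '[{"travel":[0,0,0],"rot":[0,0,0],"fingers":0.3},{"travel":[0,0,0],"rot":[0,0,0],"fingers":0.6},{"travel":[0,0,0],"rot":[0,0,0],"fingers":0.6},{"travel":[0,0,0],"rot":[0,0,0],"fingers":0.6},{"travel":[0,0,0],"rot":[0,0,0],"fingers":0.6},{"travel":[0,0,-0.2],"rot":[0,0,0],"fingers":0.6},{"travel":[0,0,-0.5],"rot":[0,0,0],"fingers":0.6},{"travel":[0,0,-0.9],"rot":[0,0,0],"fingers":0.6},{"travel":[0,0,-0.9],"rot":[0,0,0],"fingers":0.6},{"travel":[0,0,-0.9],"rot":[0,0,0],"fingers":0.6}]'
python3 - <<'E'
from h import *
P=cloud('wrist','w2'); caps(P)
print('front mark should be on line; totool front cap'); totool([.459,-.0805,.16])
E
```

```text
clock: 10.95
tcp_pos: [0.5376, -0.0448, 0.2181]
orientation: [0.001, 0.747, 0.664, 0.001]
wrist_force: [-0.9, 0.4, -0.6]
finger_gap: 0.0683
grip_force: 0.0
A 2246 [ 0.4624 -0.0687  0.108 ] [ 0.4595 -0.0798]
B 2516 [ 0.6057 -0.0836  0.109 ] [ 0.6057 -0.094 ]
C 5373 [0.5449 0.0401 0.1012] [0.5448 0.0395]
knob 5449 [ 0.5369 -0.043   0.1247] [ 0.5366 -0.0451]
front mark should be on line; totool front cap
to [0.459, -0.0805, 0.16] units [-0.373 -0.607  0.471] yangle -6.7 tilt [ 0. -0. -1.]
```

View pics/w2.png

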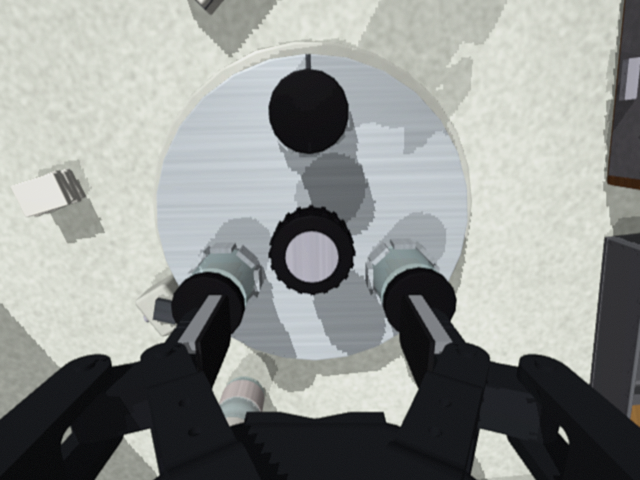

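```bash
python3 -m pendant '[{"travel":[-0.2,-0.3,0],"rot":[0,0,0],"fingers":-1},{"travel":[-0.37,-0.6,0],"rot":[0,0,0],"fingers":-1},{"travel":[-0.37,-0.6,0],"rot":[0,0,0],"fingers":-1},{"travel":[-0.37,-0.6,0.2],"rot":[0,0,0],"fingers":-1},{"travel":[-0.37,-0.6,0.4],"rot":[0,0,0],"fingers":-1},{"travel":[-0.37,-0.6,0.47],"rot":[0,0,0],"fingers":-1},{"travel":[-0.37,-0.6,0.47],"rot":[0,0,0],"fingers":-1},{"travel":[-0.37,-0.6,0.47],"rot":[0,0,0],"fingers":-1}]'
python3 - <<'E'
from h import *
for n in ['top','scene']: print(n); caps(cloud(n,n+'3'))
totool([.4592,-.0803,.13])
E
```

```text
clock: 11.8
tcp_pos: [0.46, -0.0803, 0.1603]
orientation: [-0.0, 0.747, 0.664, -0.0]
wrist_force: [-0.4, -0.3, 0.4]
finger_gap: -0.0002
grip_force: 0.0
top
A 331 [ 0.4566 -0.0711  0.1086] [ 0.4584 -0.0788]
B 584 [ 0.6041 -0.0942  0.1096] [ 0.6048 -0.0949]
C 550 [0.5442 0.039  0.1016] [0.5439 0.0386]
knob 666 [ 0.5353 -0.0453  0.1253] [ 0.5357 -0.0464]
scene
A 477 [ 0.463  -0.0808  0.109 ] [ 0.4586 -0.0788]
B 604 [ 0.6088 -0.0946  0.1104] [ 0.6061 -0.0926]
C 406 [0.5465 0.0398 0.1026] [0.5433 0.0418]
knob 539 [ 0.5396 -0.0457  0.126 ] [ 0.5371 -0.0439]
to [0.4592, -0.0803, 0.13] units [ 0.001 -0.012  0.259] yangle -6.7 tilt [ 0.001 -0.001 -1.   ]
```

```bash
python3 -m pendant '[{"travel":[0,-0.01,0.12],"rot":[0,0,0],"fingers":-1},{"travel":[0,-0.01,0.2],"rot":[0,0,0],"fingers":-1},{"travel":[0,-0.01,0.23],"rot":[0,0,0],"fingers":-1},{"travel":[0,-0.01,0.24],"rot":[0,0,0],"fingers":-1},{"travel":[0,-0.01,0.25],"rot":[0,0,0],"fingers":-1},{"travel":[0,-0.01,0.26],"rot":[0,0,0],"fingers":-1},{"travel":[0,-0.01,0.27],"rot":[0,0,0],"fingers":-1},{"travel":[0,-0.01,0.28],"rot":[0,0,0],"fingers":-1},{"travel":[0,-0.01,0.29],"rot":[0,0,0],"fingers":-1},{"travel":[0,-0.01,0.3],"rot":[0,0,0],"fingers":-1}]'
```

```text
clock: 12.9
tcp_pos: [0.4589, -0.0804, 0.1247]
orientation: [0.0, 0.747, 0.664, 0.0]
wrist_force: [-1.7, 0.5, 5.5]
finger_gap: -0.0002
grip_force: 3.0
```

Contact at about 5.5 N; keep pressing slowly, checking the force.

```bash
python3 -m pendant '[{"travel":[0,0,0.008],"rot":[0,0,0],"fingers":-1},{"travel":[0,0,0.016],"rot":[0,0,0],"fingers":-1},{"travel":[0,0,0.024],"rot":[0,0,0],"fingers":-1},{"travel":[0,0,0.032],"rot":[0,0,0],"fingers":-1}]' | grep -E "tcp|wrist"
python3 -m pendant '[{"travel":[0,0,0.008],"rot":[0,0,0],"fingers":-1},{"travel":[0,0,0.016],"rot":[0,0,0],"fingers":-1},{"travel":[0,0,0.024],"rot":[0,0,0],"fingers":-1},{"travel":[0,0,0.024],"rot":[0,0,0],"fingers":-1}]'| grep -E "tcp|wrist"
```

```text
tcp_pos: [0.459, -0.0804, 0.1212]
wrist_force: [-2.1, -0.1, 8.4]
tcp_pos: [0.459, -0.0804, 0.1183]
wrist_force: [-2.2, 0.4, 8.4]
```

```bash
python3 -m pendant '[{"travel":[0,0,0.008],"rot":[0,0,0],"fingers":-1},{"travel":[0,0,0.016],"rot":[0,0,0],"fingers":-1},{"travel":[0,0,0.016],"rot":[0,0,0],"fingers":-1}]' | grep -E "tcp|wrist"
python3 -m pendant '[{"travel":[0,0,0.008],"rot":[0,0,0],"fingers":-1},{"travel":[0,0,0.016],"rot":[0,0,0],"fingers":-1},{"travel":[0,0,0.016],"rot":[0,0,0],"fingers":-1}]'| grep -E "tcp|wrist"
python3 -m pendant '[{"travel":[0,0,0.008],"rot":[0,0,0],"fingers":-1},{"travel":[0,0,0.016],"rot":[0,0,0],"fingers":-1},{"travel":[0,0,0.016],"rot":[0,0,0],"fingers":-1}]'| grep -E "tcp|wrist"
```

```text
tcp_pos: [0.459, -0.0804, 0.1163]
wrist_force: [-1.3, 0.1, 8.0]
tcp_pos: [0.459, -0.0804, 0.1145]
wrist_force: [-2.2, 0.5, 8.6]
tcp_pos: [0.4591, -0.0804, 0.1128]
wrist_force: [-2.8, 1.4, 10.8]
```

```bash
python3 -m pendant '[{"travel":[0,0,0.006],"rot":[0,0,0],"fingers":-1},{"travel":[0,0,0.012],"rot":[0,0,0],"fingers":-1},{"travel":[0,0,0.012],"rot":[0,0,0],"fingers":-1}]' | grep -E "tcp|wrist"
python3 -m pendant '[{"travel":[0,0,0.006],"rot":[0,0,0],"fingers":-1},{"travel":[0,0,0.012],"rot":[0,0,0],"fingers":-1},{"travel":[0,0,0.012],"rot":[0,0,0],"fingers":-1}]'| grep -E "tcp|wrist"
```

```text
tcp_pos: [0.4591, -0.0805, 0.1116]
wrist_force: [-2.9, 0.8, 11.9]
tcp_pos: [0.4591, -0.0806, 0.1108]
wrist_force: [-4.4, 0.8, 16.7]
```

```bash
python3 -m pendant '[{"travel":[0,0,0.006],"rot":[0,0,0],"fingers":-1},{"travel":[0,0,0.006],"rot":[0,0,0],"fingers":-1},{"travel":[0,0,0.006],"rot":[0,0,0],"fingers":-1}]'| grep -E "tcp|wrist"
python3 -m pendant '[{"travel":[0,0,-0.03],"rot":[0,0,0],"fingers":-1},{"travel":[0,0,-0.06],"rot":[0,0,0],"fingers":-1},{"travel":[0,0,-0.09],"rot":[0,0,0],"fingers":-1},{"travel":[0,0,-0.13],"rot":[0,0,0],"fingers":-1},{"travel":[0,0,-0.3],"rot":[0,0,0],"fingers":-1},{"travel":[0,0,-0.6],"rot":[0,0,0],"fingers":-1},{"travel":[0,0,-0.9],"rot":[0,0,0],"fingers":-1},{"travel":[0,0,-0.9],"rot":[0,0,0],"fingers":-1}]'
python3 -m pendant '[{"travel":[0.4,0.6,0],"rot":[0,0,0],"fingers":-1},{"travel":[0.7,1,0],"rot":[0,0,0],"fingers":-1},{"travel":[0.7,1,0],"rot":[0,0,0],"fingers":-1},{"travel":[0.7,1,0],"rot":[0,0,0],"fingers":-1},{"travel":[0.7,1,0],"rot":[0,0,0],"fingers":-1}]'
python3 - <<'E'
from h import *
for n in ['top','scene']: print(n); caps(cloud(n,n+'4'))
a=cv2.imread('pics/scene4.png')[160:460,60:460]; b=cv2.imread('pics/top4.png')[120:420,250:600]
cv2.imwrite('pics/v4.png',cv2.resize(np.hstack([a,b]),None,fx=1.06,fy=1.06))
E
```

```text
tcp_pos: [0.4593, -0.0806, 0.1108]
wrist_force: [-6.4, 1.4, 22.8]
clock: 16.3
tcp_pos: [0.4611, -0.0811, 0.2206]
orientation: [0.003, 0.747, 0.664, 0.002]
wrist_force: [0.5, -0.1, 0.3]
finger_gap: 0.0001
grip_force: 0.0
clock: 16.8
tcp_pos: [0.5873, -0.0102, 0.2142]
orientation: [-0.001, 0.747, 0.665, -0.001]
wrist_force: [0.0, -0.6, -0.3]
finger_gap: 0.0001
grip_force: 0.0
top
A 0 0 0
B 1 [ 0.5909 -0.0754  0.1   ] [ 0.5909 -0.0754]
C 552 [0.5434 0.0389 0.1021] [0.5437 0.0386]
knob 384 [ 0.5333 -0.039   0.1259] [ 0.5362 -0.0441]
scene
A 442 [ 0.4614 -0.0799  0.1023] [ 0.4589 -0.0785]
B 602 [ 0.6081 -0.0947  0.1104] [ 0.6058 -0.0921]
C 379 [0.5478 0.038  0.1025] [0.5442 0.0415]
knob 534 [ 0.5399 -0.0461  0.1261] [ 0.5373 -0.0435]
```

View pics/v4.png

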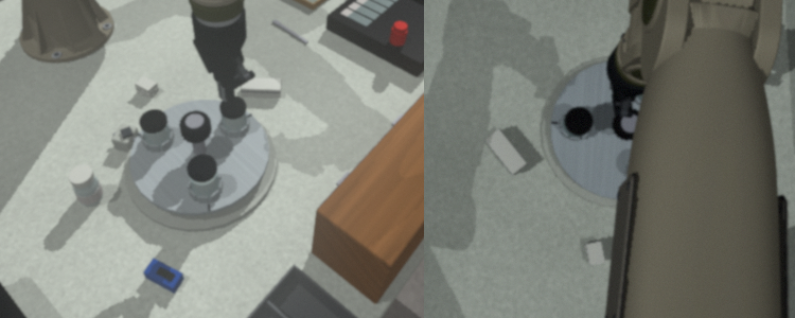

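The scene view shows the front cap down at 102 mm, level with the home cap. The cap on the right is still up at 110 mm, the turret is at its station, and the other things on the bench haven't moved.

```bash
python3 -c "
from workcell import env
print(env.hand_in())"
```

```text
the job is handed in; nothing more can be done
None
```

The carousel was turned one station clockwise, cap B was pressed fully home (top at 102 mm) with at most about 23 N downward, cap C is still raised, nothing else looks disturbed, and the job is handed in at about 17 s; no verdict was returned.

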